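# Pack up to the height gauge

## Robot

A 6-joint arm with a two-finger parallel gripper is mounted at the origin on a cart in front of the work surface, level with it; the furniture and walls round the work are solid. World frame = base frame: x ahead of the robot, y to its left, z up, the work surface at z = 0. Lengths are in mm, angles in rad, forces in N, time in s.
With the tool pointing down it reaches from about 400 to 925 mm from the base axis. Payload 3.4 kg.
Tool frame: the origin (TCP) lies on the centre line of the jaws, within the pads' length; the fingertips stand 22 mm ahead of it and the grasp point (between the pads) lies 3 mm ahead of it (ctrl.tcp_to_tips is the distance from the TCP to the fingertips, in mm); z points along the fingers, y is the direction in which the jaws open and shut (so a half turn about z gives the same grasp; the last joint's range is limited). The gripper opens to 85 mm and grips with 20 to 120 N. Pads are 22 mm wide; open, the fingers measure 114 mm over their backs; the gripper's body (76 mm by 85 mm) begins 54 mm behind the grasp point. The pads swing forward as they close: fully open they stand 13 mm farther back than shut.
Start: joints at [1.26, 0.307, 1.506, -0, 1.328, -0.073], TCP at [135.473, 558.819, 253.305] pointing down, gripper open.
Joint ranges: [-3.12, 3.12], [-1.05, 2.28], [0.14, 2.33], [-1.42, 4.57], [0.1, 2.73], [-2.68, 2.68]. Speed limits (rad/s): [2.57, 2.57, 3.14, 3.14, 3.14, 3.14].

## Interface

Orientations are given as a 3x3 rotation matrix whose columns are the frame's x, y, z axes.
In Python, from station import sense, read_camera, job, ctrl gives the robot as it stands. The module is installed in compiled form; this text tells all that it offers.
- The arm moves only by the tool step_arm, never from a script. Its argument "moves" is a list of rows, each an object of numbers: "gripper": the closure, from 0 (fully open) to 1 (shut); "x", "y", "z": the shift along the tool's x, y, z in mm; "wx", "wy", "wz": the turn, a rotation vector about the tool's x, y, z in degrees. A call has 1 to 10 rows; each row shifts and turns the commanded pose from where the row before left it, along the tool's axes as they then stand; what a row does not reach is not made up. A row lasts 1/8 s, in which the tool goes at most 62.5 mm and 10.7 degrees, less where a joint would pass 70% of its speed; a pose out of reach is approached as far as the arm can. A call with a gripper value outside its range is refused whole. The fingers move at their own pace and stop on an object; "squeeze" is the grip in N (left out, the last holds). Time passes only in rows, so rows that do not move let the fingers close. It gives the time, the measured TCP pose, the force and the opening at its end, in the units of the state.
- sense(): the state, without advancing time (a new reading comes with each control period).
- read_camera(name): name is "scene" or "top"; returns a dict with "image" (384x512x3 uint8, red, green, blue), "vfov" (degrees; the focal length in pixels is half the picture's height over the tangent of half this angle, whatever the lens; pixels are square), "cx", "cy" (the principal point, pixels), "cam_to_world" (4x4, takes a point from camera to world coordinates). Camera axes: x right, y down, z forward; pixel columns grow to the right and rows downward; lengths in mm; the calibration is good to about 2 mm. A picture is of the moment at which its call begins. There is no depth.
- job.hand_in(): hands the job in, once; it reports no verdict.
The state is a dict: "t": time; "q": joint angles; "qvel": joint speeds; "joint_efforts": joint torques, N m; "ee_pos": TCP position; "ee_rot": TCP orientation; "contact_force": force on the tool from outside, world axes, zero at the start; "torque": the same for the moment, N m; "width": finger opening in mm.
Only numpy, scipy, OpenCV 4.12 (cv2) and the standard library are available. Lean on these libraries where they do the work, as an engineer would, in place of code of your own. Each camera call takes 0.05 s, during which the arm holds its last target.

## Task

Make up a packing stack for the furnace tube support: put the round aluminium discs on the round seat of the height gauge, one on top of another and centred, so that the top of the stack comes level with the gauge's pointer. Leave the disc that does not fit that height on the worktop, off the gauge.

Things in the scene. Friction and masses are not known exactly. Their poses are not given: they have to be found in the camera images.
- gauge_seat (a point): centre of the top face of the height gauge's round steel seat, 64 mm across, 10 mm above the worktop, on a grey base (86 x 170 mm, fixed). z up; y toward the gauge's post, 92 mm off, 104 mm tall, with a clamp 24 mm wide. The pointer is a flat blade on the clamp that reaches to 58 mm from the seat's centre; its upper face, the mark, is 68 mm above this point
- thin_disc_center (a point): plain pale aluminium disc with a small dark dot in the middle of its top, the thinnest of the three, 50 mm across and 16 mm thick, standing flat on the worktop; the point is its centre, half-way up (so 8 mm above what it stands on), z along its axis, upward
- medium_disc_center (a point): plain pale aluminium disc with a small dark dot in the middle of its top, the middle one in thickness of the three, 50 mm across and 28 mm thick, standing flat on the worktop; the point is its centre, half-way up (so 14 mm above what it stands on), z along its axis, upward
- thick_disc_center (a point): plain pale aluminium disc with a small dark dot in the middle of its top, the thickest of the three, 50 mm across and 40 mm thick, standing flat on the worktop; the point is its centre, half-way up (so 20 mm above what it stands on), z along its axis, upward
There are look-alikes about, which are no part of the job. Leave any turquoise look-alike of the part that bears medium_disc_center alone. Leave any orange look-alike of the part that bears thick_disc_center alone.

How it is judged (in metres and radians):
At the end, for the whole second after the job is handed in: Medium and thick disc stacked on the gauge seat in either order, top level with the pointer (heights within 6 mm), each centred on the seat within 15 mm, level within 0.15 rad and at rest; the thin disc rests on the worktop more than 60 mm from the seat centre (horizontal distance between each of medium_disc_center, thick_disc_center and gauge_seat below 0.015 m and angle between each of medium_disc_center, thick_disc_center's own z axis and vertical below 0.15 rad and linear speed of each of medium_disc, thick_disc, thin_disc below 0.02 m/s and ((z of medium_disc_center in the frame of gauge_seat between 0.008 and 0.02 m and z of thick_disc_center in the frame of gauge_seat between 0.042 and 0.054 m) or (z of thick_disc_center in the frame of gauge_seat between 0.014 and 0.026 m and z of medium_disc_center in the frame of gauge_seat between 0.048 and 0.06 m)) and horizontal distance between thin_disc_center and gauge_seat above 0.06 m and height (world z) of thin_disc_center below 0.035 m); the robot touches nothing.
It also fails if it takes over 59 s, if anything falls off the work surface, if the arm or the gripper's body presses on something with over 40 N, if the wrist force passes 120 N, or if a joint passes its speed limit or range.

## Working session

There is one attempt and no reset: what is moved stays moved. The work goes in short steps, Python scripts to look and compute and a tool call to move; the robot and the scene stay as the last step left them, time stands still between calls to the robot, and variables do not carry over. Pictures are saved under pics/ and viewed, and the job is handed in when it is done.

Besides the shell and the picture viewer there is one more tool, called after "Emit:" by a JSON object that holds its "method" and its "body", one argument or row to a line. step_arm: Moves the arm, as the interface text tells. Its arguments: {"type":"object","properties":{"moves":{"type":"array"},"squeeze":{"type":"number"}},"required":["moves"]}

```bash
mkdir -p pics
python3 - <<'E'
from station import sense, read_camera
import cv2,numpy as np
for n in("scene","top"):
    r=read_camera(n); cv2.imwrite(f"pics/{n}0.png",cv2.cvtColor(cv2.resize(r["image"],(768,576),interpolation=cv2.INTER_CUBIC),cv2.COLOR_RGB2BGR))
    np.savez(f"{n}0.npz",**r); print(n,r["vfov"],r["cx"],r["cy"],np.round(r["cam_to_world"],3).tolist())
s=sense();print(s["t"],s["ee_pos"],s["ee_rot"],s["width"],s["contact_force"])
E
```

```text
scene 47.535611832333935 252.0701846949247 196.26369401287408 [[0.74, -0.335, 0.583, -190.499], [-0.672, -0.394, 0.627, -855.795], [0.02, -0.856, -0.517, 654.159], [0.0, 0.0, 0.0, 1.0]]
top 49.66748465070387 253.3159461512469 191.76714877024835 [[0.104, -0.973, 0.206, 284.619], [-0.995, -0.101, 0.025, -141.466], [-0.004, -0.207, -0.978, 1175.416], [0.0, 0.0, 0.0, 1.0]]
0.1 [135.28160476 558.23668676 252.45732038] [[-9.71871946e-01  2.35509181e-01 -5.87580892e-04]
 [ 2.35509871e-01  9.71870263e-01 -1.81451209e-03]
 [ 1.43718139e-04 -1.90185449e-03 -9.99998181e-01]] 85.6378709489417 [-0.51185567  0.34311344 -0.36736926]
```

View pics/scene0.png

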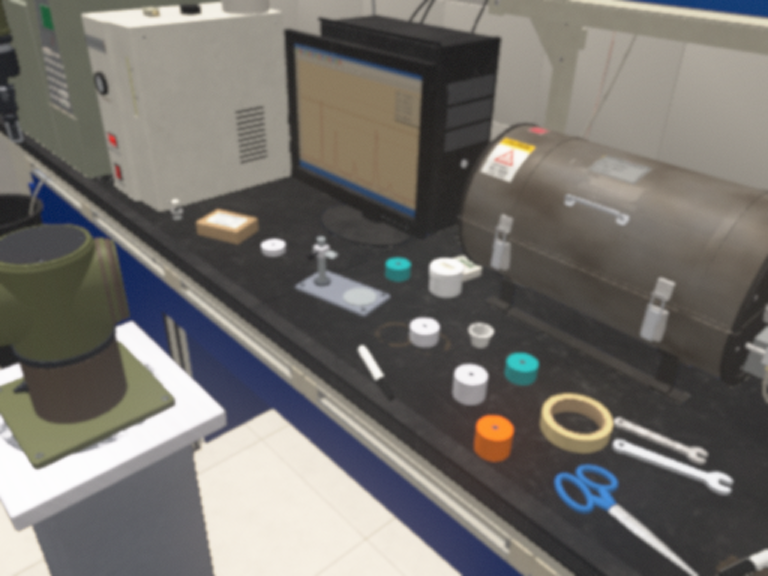

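View pics/top0.png

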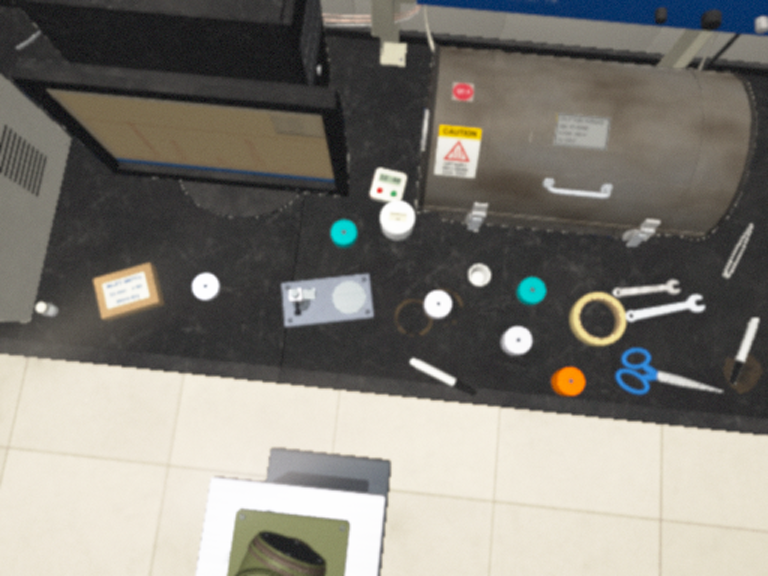

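The top view shows the white discs at about (205,286), (437,304) and (517,340), the seat at (349,297) and the post at (297,297). In the scene view the discs are at (273,247), (424,331) and (470,384), and the seat is at (361,297).

What could be mistaken for my discs (top-view pixels):
- White jar with a label at (397,219): wider, and has no dot.
- White cup at (479,274): hollow.
- Turquoise discs at (343,232) and (531,290).
- Orange disc at (569,381).

My choice is the thick disc at (517,340), the medium at (437,304) and the thin at (205,286). Next I'll check close crops and measure the heights.

```bash
cat > h.py <<'E'
import numpy as np,cv2
def cam(r):
    f=192/np.tan(np.radians(float(r["vfov"]))/2); return f,float(r["cx"]),float(r["cy"]),np.array(r["cam_to_world"])
def ray(r,u,v):
    f,cx,cy,T=cam(r); d=T[:3,:3]@np.array([(u-cx)/f,(v-cy)/f,1]); return T[:3,3],d/np.linalg.norm(d)
def plane(r,u,v,z):
    o,d=ray(r,u,v); return o+d*(z-o[2])/d[2]
def tri(a,ua,b,ub):
    o1,d1=ray(a,*ua);o2,d2=ray(b,*ub)
    s=np.linalg.lstsq(np.c_[d1,-d2],o2-o1,rcond=None)[0]
    p,q=o1+s[0]*d1,o2+s[1]*d2; return (p+q)/2,np.linalg.norm(p-q)
def dot(img,u,v,w=6):
    g=cv2.cvtColor(img,cv2.COLOR_RGB2GRAY).astype(float)
    u0,v0=int(round(u)),int(round(v)); p=g[v0-w:v0+w+1,u0-w:u0+w+1]
    k=np.clip(np.median(p)-12-p,0,None)
    # keep the component round the darkest point nearest middle
    yy,xx=np.mgrid[-w:w+1,-w:w+1]; m=(np.hypot(xx,yy)<=w*.8); k=k*m
    return u0+(k*xx).sum()/k.sum(), v0+(k*yy).sum()/k.sum()
E
python3 - <<'E'
import numpy as np,cv2
S=np.load("scene0.npz")["image"];T=np.load("top0.npz")["image"]
def crop(I,u,v):
    u=int(u/1.5);v=int(v/1.5); return cv2.resize(I[v-22:v+22,u-30:u+30],(260,190),interpolation=cv2.INTER_NEAREST)
t=[(205,286),(437,304),(517,340)];s=[(273,247),(424,331),(470,384)]
im=np.vstack([np.hstack([crop(T,*p) for p in t]),np.hstack([crop(S,*p) for p in s]),np.hstack([crop(T,335,297),crop(S,355,297),crop(S,325,250)])])
cv2.imwrite("pics/crops.png",cv2.cvtColor(im,cv2.COLOR_RGB2BGR))
E
```

```text
(no output)
```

View pics/crops.png

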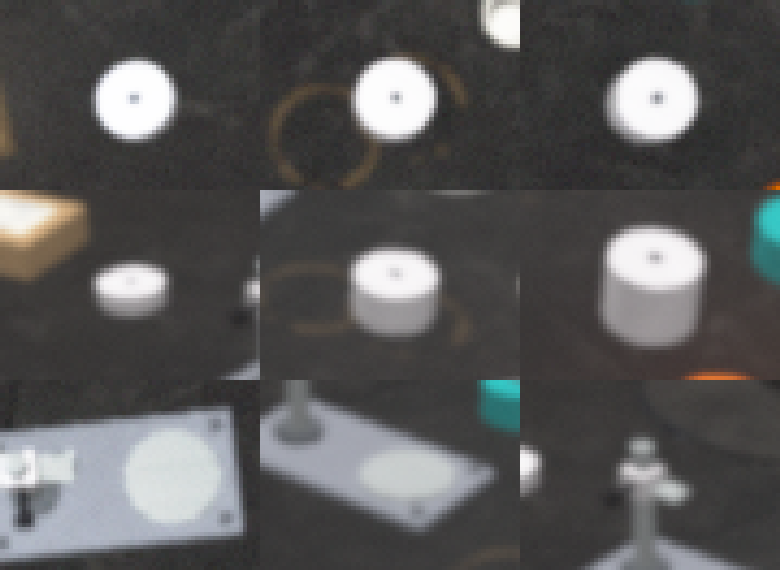

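The crops show three pale discs with dots, of clearly different thickness (thin, medium, thick from left to right). The seat is the greenish-pale disc, and the pointer blade sits on the post side.

```bash
cat >> h.py <<'E'
def seatpx(I,u,v,w=30):
    u=int(u);v=int(v);c=cv2.GaussianBlur(I,(3,3),0)[v-w:v+w,u-w:u+w].astype(int)
    m=((c[...,1]>=c[...,2])&(c[...,1]>130)).astype(np.uint8)
    m=cv2.morphologyEx(m,cv2.MORPH_OPEN,np.ones((3,3),np.uint8))
    n,l,st,ce=cv2.connectedComponentsWithStats(m); i=l[w,w]
    k=max(cv2.findContours((l==i).astype(np.uint8),cv2.RETR_EXTERNAL,cv2.CHAIN_APPROX_NONE)[0],key=len)
    e=cv2.fitEllipse(k); return (e[0][0]+u-w,e[0][1]+v-w),e[1],i
E
python3 - <<'E'
from h import *
S=np.load("scene0.npz");T=np.load("top0.npz")
for n,t,s in [("thin",(205,286),(273,244)),("med",(437,304),(424,325)),("thick",(517,340),(470,375))]:
    a=dot(T["image"],t[0]/1.5,t[1]/1.5,5);b=dot(S["image"],s[0]/1.5,s[1]/1.5,4)
    p,e=tri(T,a,S,b);print(n,np.round(a,1),np.round(b,1),np.round(p,1),"gap",round(e,1))
    h={"thin":16,"med":28,"thick":40}[n];print("  top@h",plane(T,*a,h).round(1),"scene@h",plane(S,*b,h).round(1))
a=seatpx(T["image"],349/1.5,297/1.5);b=seatpx(S["image"],361/1.5,297/1.5);print(a,b)
p,e=tri(T,a[0],S,b[0]);print("seat",p.round(1),e,plane(T,*a[0],10).round(1),plane(S,*b[0],10).round(1))
# base corners screws/ post base for direction
for (u,v) in [(369,274),(374,318),(281,284),(286,327)]: print(plane(T,u/1.5,v/1.5,4).round(1))
E
```

```text
thin [136.4 190.2] [183. 166.] [5.025e+02 2.257e+02 1.000e-01] gap 3.0
  top@h [498.4 221.6  16. ] scene@h [487.  198.6  16. ]
med [291.9 202. ] [282.7 216.7] [ 507.9 -222.8   27.7] gap 0.0
  top@h [ 507.9 -222.8   28. ] scene@h [ 507.7 -223.    28. ]
thick [345.2 226.2] [313.7 249. ] [ 453.6 -373.4   39.4] gap 0.3
  top@h [ 453.4 -373.2   40. ] scene@h [ 453.1 -374.    40. ]
((231.5, 197.5), (69.81904602050781, 69.81904602050781), np.int32(0)) ((239.20018768310547, 197.9157657623291), (68.6841049194336, 69.6658935546875), np.int32(0))
seat [507.6 -50.7   4.8] 0.23602552083981465 [506.6 -51.   10. ] [502.2 -57.2  10. ]
[555.6 -87.4   4. ]
[ 471.  -106.1    4. ]
[518.4  79.2   4. ]
[436.5  58.3   4. ]
```

Run:
```python
from h import *
S=np.load("scene0.npz");T=np.load("top0.npz")
res=[]
for R,u,v in((T,349,297),(S,361,297)):
    I=R["image"].astype(int);u=int(u/1.5);v=int(v/1.5);print("seat",I[v-2:v+3,u-2:u+3].mean((0,1)).round(),)
    d=cv2.GaussianBlur((I[...,2]-I[...,1]).astype(np.float32),(5,5),0)
    w=34;c=d[v-w:v+w,u-w:u+w];print(c[w].round().astype(int).tolist())
    for th in (2,4,6,8):
        g=I[v-w:v+w,u-w:u+w,1]
        m=((c<c[w,w]+th)&(g>110)).astype(np.uint8)
        m=cv2.morphologyEx(m,cv2.MORPH_OPEN,np.ones((3,3),np.uint8))
        n,l,st,ce=cv2.connectedComponentsWithStats(m,connectivity=4);i=l[w,w]
        if i==0: continue
        k=max(cv2.findContours((l==i).astype(np.uint8),cv2.RETR_EXTERNAL,cv2.CHAIN_APPROX_NONE)[0],key=len)
        e=cv2.fitEllipse(k);p=(e[0][0]+u-w,e[0][1]+v-w);print(th,np.round(p,2),np.round(e[1],1),plane(R,*p,10).round(1))
```

```text
seat [215. 221. 221.]
[2, 2, 2, 2, 1, 1, 1, 1, 1, 2, 3, 5, 8, 11, 12, 13, 13, 13, 13, 13, 12, 12, 10, 7, 4, 2, 1, 0, 0, 0, 0, 0, 0, 0, 0, 0, 0, 0, 0, 0, 0, 0, 0, 1, 1, 4, 8, 10, 11, 9, 5, 2, 1, 0, 0, -1, -1, -1, 0, 0, 0, 1, 1, 0, 0, -1, -1, -1]
2 [232.32 197.92] [18.3 19. ] [505.6 -53.5  10. ]
4 [232.24 197.78] [19.5 20.1] [506.  -53.2  10. ]
6 [232.27 197.96] [20.6 21.3] [505.5 -53.4  10. ]
8 [232.23 197.78] [21.7 22.3] [506.  -53.2  10. ]
seat [200. 204. 204.]
[1, 1, 2, 2, 3, 4, 5, 6, 7, 8, 9, 10, 10, 10, 10, 11, 11, 11, 10, 10, 10, 9, 7, 4, 2, 1, 0, 0, 0, 0, 0, 0, 0, 0, 0, 0, 0, 0, 0, 0, 0, 0, 1, 2, 4, 7, 9, 10, 9, 9, 9, 8, 6, 5, 3, 1, 0, 0, 0, 0, 0, 0, 0, 0, 0, 0, 0, 0]
2 [239.64 197.5 ] [ 9.3 17.8] [504.6 -56.3  10. ]
4 [239.68 197.48] [11.2 19.9] [504.8 -56.3  10. ]
6 [240.02 197.14] [13.2 21.8] [506.7 -55.5  10. ]
8 [240.11 197.98] [17.8 23.1] [503.9 -59.1  10. ]
```

Emit:
{"method": "step_arm", "body": {
  "moves": [
    {"gripper": 0,"x": -44,"y": -34.5},
    {"x": -44,"y": -34.5},
    {"x": -44,"y": -34.5},
    {"x": -44,"y": -34.5},
    {"x": -44,"y": -34.5},
    {"x": -44,"y": -34.5},
    {"x": -44,"y": -34.5},
    {"x": -44,"y": -34.5},
    {"x": -44,"y": -34.5},
    {"x": -43,"y": -34.5}
  ],
  "squeeze": 50
}}

```text
invalid input at $.moves[0]: expected keys gripper, x, y, z, wx, wy, wz
```

```bash
cat > go.py <<'E'
# usage: go.py x y z -> shift along the tool's axes to reach the target
import sys,numpy as np
from station import sense
s=sense();R=np.array(s["ee_rot"]);p=np.array(s["ee_pos"])
print("t",round(s["t"],2),"p",p.round(1),"yaw",np.degrees(np.arctan2(R[1,1],R[0,1])).round(1),"w",round(s["width"],1),"F",np.round(s["contact_force"],1),"tilt",R[:,2].round(3))
if len(sys.argv)>3: print("tool shift",(R.T@(np.array(list(map(float,sys.argv[1:4])))-p)).round(1))
E
python3 go.py 470 -110 253; python3 -c "
from station import ctrl
print(ctrl.tcp_to_tips)"
```

```text
t 0.1 p [135.3 558.2 252.5] yaw 76.4 w 85.6 F [-0.5  0.3 -0.4] tilt [-0.001 -0.002 -1.   ]
tool shift [-4.827e+02 -5.706e+02  5.000e-01]
22.0
```

All the keys are needed in each row.

Emit:
{"method": "step_arm", "body": {
  "moves": [
    {"gripper": 0,"x": -44,"y": -34.5,"z": 0,"wx": 0,"wy": 0,"wz": 0},
    {"gripper": 0,"x": -44,"y": -34.5,"z": 0,"wx": 0,"wy": 0,"wz": 0},
    {"gripper": 0,"x": -44,"y": -34.5,"z": 0,"wx": 0,"wy": 0,"wz": 0},
    {"gripper": 0,"x": -44,"y": -34.5,"z": 0,"wx": 0,"wy": 0,"wz": 0},
    {"gripper": 0,"x": -44,"y": -34.5,"z": 0,"wx": 0,"wy": 0,"wz": 0},
    {"gripper": 0,"x": -44,"y": -34.5,"z": 0,"wx": 0,"wy": 0,"wz": 0},
    {"gripper": 0,"x": -44,"y": -34.5,"z": 0,"wx": 0,"wy": 0,"wz": 0},
    {"gripper": 0,"x": -44,"y": -34.5,"z": 0,"wx": 0,"wy": 0,"wz": 0},
    {"gripper": 0,"x": -44,"y": -34.5,"z": 0,"wx": 0,"wy": 0,"wz": 0},
    {"gripper": 0,"x": -43,"y": -34.5,"z": 0,"wx": 0,"wy": 0,"wz": 0}
  ],
  "squeeze": 50
}}

```text
t: 1.35
ee_pos: [481.6, 118.5, 253.1]
ee_rot: [[-0.972, 0.236, -0.0], [0.236, 0.972, 0.0], [0.0, 0.0, -1.0]]
contact_force: [0.5, 0.6, 0.2]
width: 85.3
```

```bash
python3 go.py 453.4 -373.4 150
```

```text
t 1.35 p [481.6 118.5 253.1] yaw 76.4 w 85.3 F [0.5 0.6 0.2] tilt [-0.  0. -1.]
tool shift [ -88.7 -484.7  103. ]
```

Emit:
{"method": "step_arm", "body": {
  "moves": [
    {"gripper": 0,"x": -8.9,"y": -48.5,"z": 3,"wx": 0,"wy": 0,"wz": 0},
    {"gripper": 0,"x": -8.9,"y": -48.5,"z": 3,"wx": 0,"wy": 0,"wz": 0},
    {"gripper": 0,"x": -8.9,"y": -48.5,"z": 4,"wx": 0,"wy": 0,"wz": 0},
    {"gripper": 0,"x": -8.9,"y": -48.5,"z": 10,"wx": 0,"wy": 0,"wz": 0},
    {"gripper": 0,"x": -8.9,"y": -48.5,"z": 13,"wx": 0,"wy": 0,"wz": 0},
    {"gripper": 0,"x": -8.9,"y": -48.5,"z": 14,"wx": 0,"wy": 0,"wz": 0},
    {"gripper": 0,"x": -8.9,"y": -48.5,"z": 14,"wx": 0,"wy": 0,"wz": 0},
    {"gripper": 0,"x": -8.9,"y": -48.5,"z": 14,"wx": 0,"wy": 0,"wz": 0},
    {"gripper": 0,"x": -8.9,"y": -48.5,"z": 14,"wx": 0,"wy": 0,"wz": 0},
    {"gripper": 0,"x": -8.6,"y": -48.2,"z": 14,"wx": 0,"wy": 0,"wz": 0}
  ]
}}

```text
t: 2.6
ee_pos: [452.4, -373.3, 149.4]
ee_rot: [[-0.972, 0.236, -0.0], [0.236, 0.972, 0.001], [0.001, 0.0, -1.0]]
contact_force: [-0.4, -0.8, -0.2]
width: 85.4
```

```bash
python3 go.py 453.4 -373.5 31
python3 - <<'E'
from h import *
from station import read_camera
out=[]
for n,(u,v) in (("scene",(313,250)),("top",(345,226))):
    r=read_camera(n);I=r["image"][v-75:v+75,u-85:u+85];out.append(cv2.resize(I,(396,350),interpolation=cv2.INTER_CUBIC))
cv2.imwrite("pics/above1.png",cv2.cvtColor(np.hstack(out),cv2.COLOR_RGB2BGR))
E
```

```text
t 2.6 p [ 452.4 -373.3  149.4] yaw 76.4 w 85.4 F [-0.4 -0.8 -0.2] tilt [-0.     0.001 -1.   ]
tool shift [ -1.1  -0.  118.4]
```

View pics/above1.png

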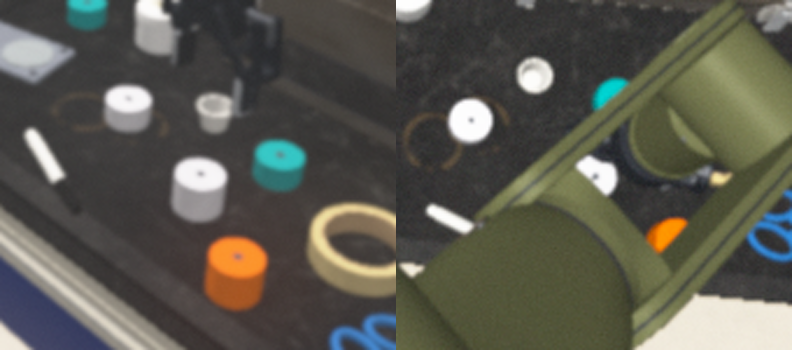

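The scene crop shows the open gripper straddling the point above the white thick disc, with the orange and turquoise discs clear of the jaws. Going down.

Emit:
{"method": "step_arm", "body": {
  "moves": [
    {"gripper": 0,"x": -1,"y": 0,"z": 30,"wx": 0,"wy": 0,"wz": 0},
    {"gripper": 0,"x": 0,"y": 0,"z": 30,"wx": 0,"wy": 0,"wz": 0},
    {"gripper": 0,"x": 0,"y": 0,"z": 30,"wx": 0,"wy": 0,"wz": 0},
    {"gripper": 0,"x": 0,"y": 0,"z": 18,"wx": 0,"wy": 0,"wz": 0},
    {"gripper": 0,"x": 0,"y": 0,"z": 10,"wx": 0,"wy": 0,"wz": 0},
    {"gripper": 0,"x": 0,"y": 0,"z": 0,"wx": 0,"wy": 0,"wz": 0}
  ]
}}

```text
t: 3.45
ee_pos: [453.6, -371.4, 31.8]
ee_rot: [[-0.972, 0.235, -0.001], [0.235, 0.972, 0.001], [0.001, 0.001, -1.0]]
contact_force: [-0.0, -0.8, -0.4]
width: 85.4
```

Emit:
{"method": "step_arm", "body": {
  "moves": [
    {"gripper": 0.3,"x": 0,"y": 0,"z": 0,"wx": 0,"wy": 0,"wz": 0},
    {"gripper": 0.6,"x": 0,"y": 0,"z": 0,"wx": 0,"wy": 0,"wz": 0},
    {"gripper": 1,"x": 0,"y": 0,"z": 0,"wx": 0,"wy": 0,"wz": 0},
    {"gripper": 1,"x": 0,"y": 0,"z": 0,"wx": 0,"wy": 0,"wz": 0},
    {"gripper": 1,"x": 0,"y": 0,"z": 0,"wx": 0,"wy": 0,"wz": 0},
    {"gripper": 1,"x": 0,"y": 0,"z": 0,"wx": 0,"wy": 0,"wz": 0}
  ]
}}

```text
t: 4.2
ee_pos: [454.4, -372.8, 33.7]
ee_rot: [[-0.972, 0.236, 0.002], [0.236, 0.972, -0.002], [-0.002, -0.001, -1.0]]
contact_force: [-0.9, -0.4, 6.5]
width: 48.8
```

Emit:
{"method": "step_arm", "body": {
  "moves": [
    {"gripper": 1,"x": 0,"y": 0,"z": 0,"wx": 0,"wy": 0,"wz": 0},
    {"gripper": 1,"x": 0,"y": 0,"z": -10,"wx": 0,"wy": 0,"wz": 0},
    {"gripper": 1,"x": 0,"y": 0,"z": -20,"wx": 0,"wy": 0,"wz": 0},
    {"gripper": 1,"x": 0,"y": 0,"z": -30,"wx": 0,"wy": 0,"wz": 0},
    {"gripper": 1,"x": 0,"y": 0,"z": -30,"wx": 0,"wy": 0,"wz": 0},
    {"gripper": 1,"x": 0,"y": 0,"z": -30,"wx": 0,"wy": 0,"wz": 0}
  ]
}}

```text
t: 4.95
ee_pos: [453.4, -371.5, 153.2]
ee_rot: [[-0.972, 0.236, -0.001], [0.236, 0.972, 0.001], [0.001, 0.001, -1.0]]
contact_force: [-1.4, -0.9, -2.3]
width: 48.4
```

```bash
python3 go.py 506 -60 150
python3 - <<'E'
from h import *
from station import read_camera
out=[]
r=read_camera("scene");u,v=313,220;I=r["image"][v-75:v+75,u-85:u+85]
cv2.imwrite("pics/lift1.png",cv2.cvtColor(cv2.resize(I,(600,530),interpolation=cv2.INTER_CUBIC),cv2.COLOR_RGB2BGR))
E
```

```text
t 4.95 p [ 453.4 -371.5  153.2] yaw 76.4 w 48.4 F [-1.4 -0.9 -2.3] tilt [-0.001  0.001 -1.   ]
tool shift [ 22.3 315.2   3.4]
```

View pics/lift1.png

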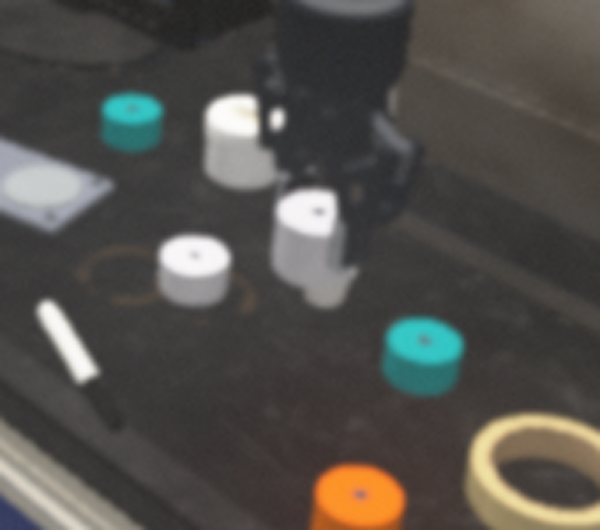

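Lifted: width is 48.4 mm, and the thick disc hangs level between the pads at crop (315,235). Next I'll turn the jaws across the gauge axis and then carry it over.

Emit:
{"method": "step_arm", "body": {
  "moves": [
    {"gripper": 1,"x": 0,"y": 0,"z": 0,"wx": 0,"wy": 0,"wz": 8},
    {"gripper": 1,"x": 0,"y": 0,"z": 0,"wx": 0,"wy": 0,"wz": 8},
    {"gripper": 1,"x": 0,"y": 0,"z": 0,"wx": 0,"wy": 0,"wz": 8},
    {"gripper": 1,"x": 0,"y": 0,"z": 0,"wx": 0,"wy": 0,"wz": 8},
    {"gripper": 1,"x": 0,"y": 0,"z": 0,"wx": 0,"wy": 0,"wz": 8},
    {"gripper": 1,"x": 0,"y": 0,"z": 0,"wx": 0,"wy": 0,"wz": 8},
    {"gripper": 1,"x": 0,"y": 0,"z": 0,"wx": 0,"wy": 0,"wz": 8},
    {"gripper": 1,"x": 0,"y": 0,"z": 0,"wx": 0,"wy": 0,"wz": 8},
    {"gripper": 1,"x": 0,"y": 0,"z": 0,"wx": 0,"wy": 0,"wz": 0}
  ]
}}

```text
t: 6.12
ee_pos: [453.4, -371.6, 151.6]
ee_rot: [[-0.216, 0.976, -0.001], [0.976, 0.216, 0.001], [0.001, -0.001, -1.0]]
contact_force: [-0.1, 0.3, -3.1]
width: 48.6
```

```bash
python3 go.py 505.5 -54.5 150
```

```text
t 6.12 p [ 453.4 -371.6  151.6] yaw 12.5 w 48.6 F [-0.1  0.3 -3.1] tilt [-0.001  0.001 -1.   ]
tool shift [298.4 119.3   1.9]
```

Emit:
{"method": "step_arm", "body": {
  "moves": [
    {"gripper": 1,"x": 20,"y": 8,"z": 0,"wx": 0,"wy": 0,"wz": 0},
    {"gripper": 1,"x": 35,"y": 14,"z": 0,"wx": 0,"wy": 0,"wz": 0},
    {"gripper": 1,"x": 40,"y": 16,"z": 0,"wx": 0,"wy": 0,"wz": 0},
    {"gripper": 1,"x": 40,"y": 16,"z": 0,"wx": 0,"wy": 0,"wz": 0},
    {"gripper": 1,"x": 40,"y": 16,"z": 0,"wx": 0,"wy": 0,"wz": 0},
    {"gripper": 1,"x": 40,"y": 16,"z": 0,"wx": 0,"wy": 0,"wz": 0},
    {"gripper": 1,"x": 40,"y": 16,"z": 0,"wx": 0,"wy": 0,"wz": 0},
    {"gripper": 1,"x": 28,"y": 11,"z": 0,"wx": 0,"wy": 0,"wz": 0},
    {"gripper": 1,"x": 15,"y": 6,"z": 0,"wx": 0,"wy": 0,"wz": 0},
    {"gripper": 1,"x": 0,"y": 0,"z": 0,"wx": 0,"wy": 0,"wz": 0}
  ]
}}

```text
t: 7.38
ee_pos: [506.0, -54.4, 152.3]
ee_rot: [[-0.217, 0.976, -0.0], [0.976, 0.217, -0.0], [-0.0, -0.0, -1.0]]
contact_force: [0.1, -0.0, -2.8]
width: 48.7
```

```bash
python3 go.py 505.5 -54.5 60
python3 - <<'E'
from h import *
from station import read_camera
out=[]
for n,(u,v) in (("scene",(240,185)),("top",(232,198))):
    r=read_camera(n);np.savez(n+"1.npz",**r);I=r["image"][v-60:v+60,u-68:u+68];out.append(cv2.resize(I,(396,350),interpolation=cv2.INTER_CUBIC))
cv2.imwrite("pics/over1.png",cv2.cvtColor(np.hstack(out),cv2.COLOR_RGB2BGR))
E
```

```text
t 7.38 p [506.  -54.4 152.3] yaw 12.6 w 48.7 F [ 0.1 -0.  -2.8] tilt [-0. -0. -1.]
tool shift [-0.  -0.4 92.3]
```

View pics/over1.png

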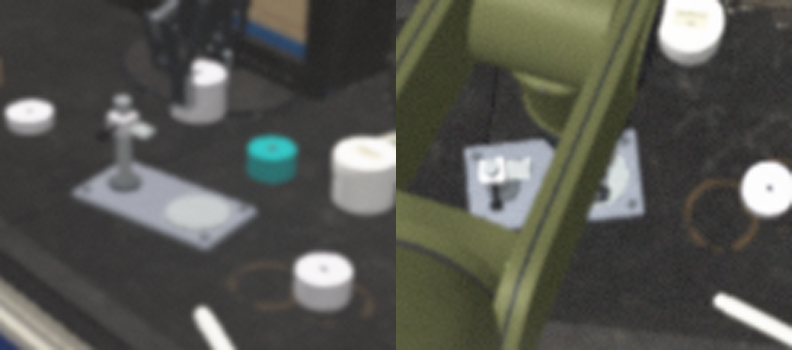

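Run:
```python
from h import *
S=np.load("scene1.npz")
for z in (155,160): print(plane(S,240.7,149.7,z).round(1))
S0=np.load("scene0.npz");T0=np.load("top0.npz");p,e=tri(T0,(232.25,197.85),S0,(239.9,197.35));print(p.round(1),e)
```

```text
[512.  -50.9 155. ]
[505. -59. 160.]
[506.8 -53.7   8.3] 1.6727616059857382
```

The disc dot ray agrees with the TCP above the seat, and the seat triangulates to a height of 8 mm (text says 10). Lowering.

Emit:
{"method": "step_arm", "body": {
  "moves": [
    {"gripper": 1,"x": 0,"y": 0,"z": 20,"wx": 0,"wy": 0,"wz": 0},
    {"gripper": 1,"x": 0,"y": 0,"z": 25,"wx": 0,"wy": 0,"wz": 0},
    {"gripper": 1,"x": 0,"y": 0,"z": 25,"wx": 0,"wy": 0,"wz": 0},
    {"gripper": 1,"x": 0,"y": 0,"z": 20,"wx": 0,"wy": 0,"wz": 0},
    {"gripper": 1,"x": 0,"y": 0,"z": 10,"wx": 0,"wy": 0,"wz": 0},
    {"gripper": 1,"x": 0,"y": 0,"z": 5,"wx": 0,"wy": 0,"wz": 0},
    {"gripper": 1,"x": 0,"y": 0,"z": 0,"wx": 0,"wy": 0,"wz": 0}
  ]
}}

```text
t: 8.35
ee_pos: [506.4, -55.9, 47.4]
ee_rot: [[-0.214, 0.977, 0.0], [0.977, 0.214, -0.0], [-0.0, 0.0, -1.0]]
contact_force: [-0.4, -0.2, -1.8]
width: 48.6
```

Emit:
{"method": "step_arm", "body": {
  "moves": [
    {"gripper": 1,"x": 0,"y": 0,"z": 1,"wx": 0,"wy": 0,"wz": 0},
    {"gripper": 1,"x": 0,"y": 0,"z": 0,"wx": 0,"wy": 0,"wz": 0}
  ]
}}

```text
t: 8.6
ee_pos: [506.6, -55.5, 46.8]
ee_rot: [[-0.214, 0.977, 0.001], [0.977, 0.214, -0.0], [-0.0, 0.001, -1.0]]
contact_force: [0.2, 1.4, -2.4]
width: 48.2
```

Emit:
{"method": "step_arm", "body": {
  "moves": [
    {"gripper": 1,"x": 0,"y": 0,"z": 1,"wx": 0,"wy": 0,"wz": 0},
    {"gripper": 1,"x": 0,"y": 0,"z": 1,"wx": 0,"wy": 0,"wz": 0},
    {"gripper": 1,"x": 0,"y": 0,"z": 0,"wx": 0,"wy": 0,"wz": 0}
  ]
}}

```text
t: 8.98
ee_pos: [506.1, -55.4, 44.3]
ee_rot: [[-0.214, 0.977, -0.0], [0.977, 0.214, 0.0], [0.0, -0.0, -1.0]]
contact_force: [-0.7, -0.3, -1.6]
width: 48.9
```

Emit:
{"method": "step_arm", "body": {
  "moves": [
    {"gripper": 1,"x": 0,"y": 0,"z": 1,"wx": 0,"wy": 0,"wz": 0},
    {"gripper": 1,"x": 0,"y": 0,"z": 0,"wx": 0,"wy": 0,"wz": 0}
  ]
}}

```text
t: 9.22
ee_pos: [506.3, -55.4, 43.7]
ee_rot: [[-0.214, 0.977, 0.0], [0.977, 0.214, -0.0], [-0.0, 0.0, -1.0]]
contact_force: [-0.6, -0.1, 3.4]
width: 48.6
```

Contact: Fz went from -1.6 to +3.4. Lowering 0.5 mm more, then releasing and lifting away.

Emit:
{"method": "step_arm", "body": {
  "moves": [
    {"gripper": 1,"x": 0,"y": 0,"z": 0.5,"wx": 0,"wy": 0,"wz": 0},
    {"gripper": 0.5,"x": 0,"y": 0,"z": 0,"wx": 0,"wy": 0,"wz": 0},
    {"gripper": 0.2,"x": 0,"y": 0,"z": 0,"wx": 0,"wy": 0,"wz": 0},
    {"gripper": 0,"x": 0,"y": 0,"z": 0,"wx": 0,"wy": 0,"wz": 0},
    {"gripper": 0,"x": 0,"y": 0,"z": 0,"wx": 0,"wy": 0,"wz": 0},
    {"gripper": 0,"x": 0,"y": 0,"z": 0,"wx": 0,"wy": 0,"wz": 0}
  ]
}}

```text
t: 9.98
ee_pos: [506.2, -55.5, 42.7]
ee_rot: [[-0.214, 0.977, -0.0], [0.977, 0.214, 0.0], [0.0, -0.0, -1.0]]
contact_force: [-0.8, 0.4, -0.6]
width: 85.5
```

Emit:
{"method": "step_arm", "body": {
  "moves": [
    {"gripper": 0,"x": 0,"y": 0,"z": -10,"wx": 0,"wy": 0,"wz": 0},
    {"gripper": 0,"x": 0,"y": 0,"z": -25,"wx": 0,"wy": 0,"wz": 0},
    {"gripper": 0,"x": 0,"y": 0,"z": -35,"wx": 0,"wy": 0,"wz": 0},
    {"gripper": 0,"x": 0,"y": 0,"z": -35,"wx": 0,"wy": 0,"wz": 0},
    {"gripper": 0,"x": 0,"y": 0,"z": 0,"wx": 0,"wy": 0,"wz": 0}
  ]
}}

```text
t: 10.6
ee_pos: [508.6, -55.9, 151.2]
ee_rot: [[-0.214, 0.977, 0.007], [0.977, 0.214, -0.001], [-0.003, 0.007, -1.0]]
contact_force: [-0.7, 0.7, 0.0]
width: 85.3
```

```bash
python3 go.py 507.9 -222.8 150
```

```text
t 10.6 p [508.6 -55.9 151.2] yaw 12.4 w 85.3 F [-0.7  0.7  0. ] tilt [ 0.007 -0.001 -1.   ]
tool shift [-162.9  -36.4    1.4]
```

Emit:
{"method": "step_arm", "body": {
  "moves": [
    {"gripper": 0,"x": -32,"y": -7,"z": 0,"wx": 0,"wy": 0,"wz": 0},
    {"gripper": 0,"x": -40,"y": -9,"z": 0,"wx": 0,"wy": 0,"wz": 0},
    {"gripper": 0,"x": -40,"y": -9,"z": 0,"wx": 0,"wy": 0,"wz": 0},
    {"gripper": 0,"x": -36,"y": -7,"z": 0,"wx": 0,"wy": 0,"wz": 0},
    {"gripper": 0,"x": -15,"y": -4,"z": 0,"wx": 0,"wy": 0,"wz": 0},
    {"gripper": 0,"x": 0,"y": 0,"z": 0,"wx": 0,"wy": 0,"wz": 0},
    {"gripper": 0,"x": 0,"y": 0,"z": 0,"wx": 0,"wy": 0,"wz": 0}
  ]
}}

```text
t: 11.48
ee_pos: [505.4, -221.1, 147.4]
ee_rot: [[-0.215, 0.977, -0.001], [0.977, 0.215, 0.001], [0.001, -0.001, -1.0]]
contact_force: [0.1, 0.5, 0.8]
width: 85.5
```

```bash
python3 go.py 507.9 -222.8 28
python3 - <<'E'
from h import *
from station import read_camera
out=[]
for n,(u,v) in (("scene",(250,195)),("top",(245,198))):
    r=read_camera(n);np.savez(n+"2.npz",**r);I=r["image"][v-60:v+60,u-68:u+68];out.append(cv2.resize(I,(396,350),interpolation=cv2.INTER_CUBIC))
cv2.imwrite("pics/placed1.png",cv2.cvtColor(np.hstack(out),cv2.COLOR_RGB2BGR))
E
```

```text
t 11.47 p [ 505.4 -221.1  147.4] yaw 12.4 w 85.5 F [0.1 0.5 0.8] tilt [-0.001  0.001 -1.   ]
tool shift [ -2.4   2.1 119.4]
```

View pics/placed1.png

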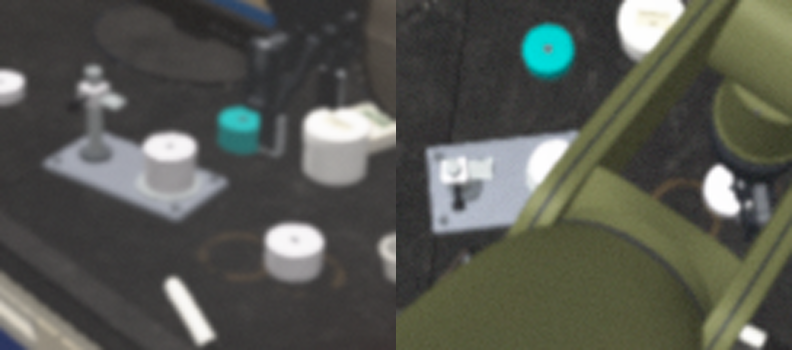

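The thick disc stands upright on the seat, with an even rim of seat showing round it (scene crop (168,165)). The gripper is above the medium disc. Going down for it.

Run:
```python
from h import *
S=np.load("scene2.npz");d=dot(S["image"],239.7,185.4,4);print(d,plane(S,*d,50).round(1))
```

```text
(np.float64(239.91666666666666), np.float64(184.66666666666666)) [507.3 -54.1  50. ]
```

Emit:
{"method": "step_arm", "body": {
  "moves": [
    {"gripper": 0,"x": -2.4,"y": 2,"z": 30,"wx": 0,"wy": 0,"wz": 0},
    {"gripper": 0,"x": 0,"y": 0,"z": 30,"wx": 0,"wy": 0,"wz": 0},
    {"gripper": 0,"x": 0,"y": 0,"z": 30,"wx": 0,"wy": 0,"wz": 0},
    {"gripper": 0,"x": 0,"y": 0,"z": 18,"wx": 0,"wy": 0,"wz": 0},
    {"gripper": 0,"x": 0,"y": 0,"z": 10,"wx": 0,"wy": 0,"wz": 0},
    {"gripper": 0,"x": 0,"y": 0,"z": 0,"wx": 0,"wy": 0,"wz": 0},
    {"gripper": 0,"x": 0,"y": 0,"z": 0,"wx": 0,"wy": 0,"wz": 0}
  ]
}}

```text
t: 12.45
ee_pos: [509.1, -224.4, 30.6]
ee_rot: [[-0.215, 0.977, 0.001], [0.977, 0.215, -0.001], [-0.001, 0.001, -1.0]]
contact_force: [0.2, -0.8, -0.3]
width: 85.1
```

Emit:
{"method": "step_arm", "body": {
  "moves": [
    {"gripper": 0,"x": 0,"y": 0,"z": 2,"wx": 0,"wy": 0,"wz": 0},
    {"gripper": 0.3,"x": 0,"y": 0,"z": 0,"wx": 0,"wy": 0,"wz": 0},
    {"gripper": 0.6,"x": 0,"y": 0,"z": 0,"wx": 0,"wy": 0,"wz": 0},
    {"gripper": 1,"x": 0,"y": 0,"z": 0,"wx": 0,"wy": 0,"wz": 0},
    {"gripper": 1,"x": 0,"y": 0,"z": 0,"wx": 0,"wy": 0,"wz": 0},
    {"gripper": 1,"x": 0,"y": 0,"z": 0,"wx": 0,"wy": 0,"wz": 0},
    {"gripper": 1,"x": 0,"y": 0,"z": 0,"wx": 0,"wy": 0,"wz": 0}
  ]
}}

```text
t: 13.32
ee_pos: [508.4, -224.5, 28.5]
ee_rot: [[-0.214, 0.977, 0.0], [0.977, 0.214, -0.0], [-0.0, 0.0, -1.0]]
contact_force: [-1.6, -0.1, 5.6]
width: 48.0
```

Emit:
{"method": "step_arm", "body": {
  "moves": [
    {"gripper": 1,"x": 0,"y": 0,"z": 0,"wx": 0,"wy": 0,"wz": 0},
    {"gripper": 1,"x": 0,"y": 0,"z": -10,"wx": 0,"wy": 0,"wz": 0},
    {"gripper": 1,"x": 0,"y": 0,"z": -25,"wx": 0,"wy": 0,"wz": 0},
    {"gripper": 1,"x": 0,"y": 0,"z": -40,"wx": 0,"wy": 0,"wz": 0},
    {"gripper": 1,"x": 0,"y": 0,"z": -40,"wx": 0,"wy": 0,"wz": 0},
    {"gripper": 1,"x": 0,"y": 0,"z": -20,"wx": 0,"wy": 0,"wz": 0},
    {"gripper": 1,"x": 0,"y": 0,"z": 0,"wx": 0,"wy": 0,"wz": 0}
  ]
}}

```text
t: 14.2
ee_pos: [509.6, -224.9, 164.8]
ee_rot: [[-0.214, 0.977, 0.004], [0.977, 0.214, -0.002], [-0.003, 0.003, -1.0]]
contact_force: [-0.3, -0.5, -2.0]
width: 48.3
```

```bash
python3 go.py 506.5 -55.2 163
python3 - <<'E'
from h import *
from station import read_camera
r=read_camera("scene");u,v=270,190;I=r["image"][v-75:v+75,u-85:u+85]
cv2.imwrite("pics/lift2.png",cv2.cvtColor(cv2.resize(I,(600,530),interpolation=cv2.INTER_CUBIC),cv2.COLOR_RGB2BGR))
E
```

```text
t 14.2 p [ 509.6 -224.9  164.8] yaw 12.4 w 48.3 F [-0.3 -0.5 -2. ] tilt [ 0.004 -0.002 -1.   ]
tool shift [166.4  33.4   1.5]
```

View pics/lift2.png

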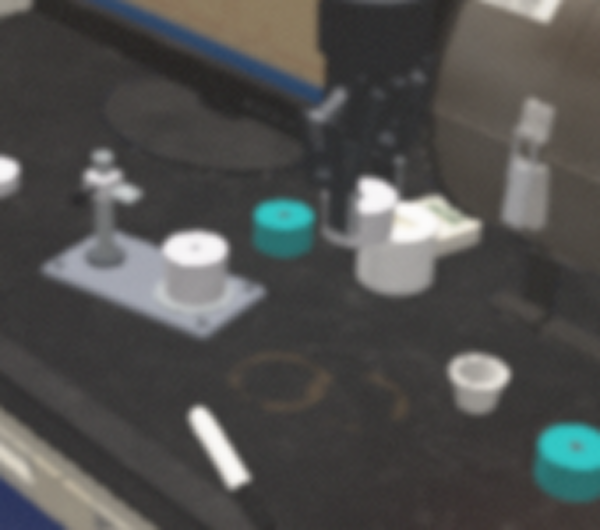

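The medium disc is held level at crop (375,212), width 48.3 mm. Carrying it over the stack.

Emit:
{"method": "step_arm", "body": {
  "moves": [
    {"gripper": 1,"x": 16,"y": 3,"z": 0,"wx": 0,"wy": 0,"wz": 0},
    {"gripper": 1,"x": 30,"y": 6,"z": 0,"wx": 0,"wy": 0,"wz": 0},
    {"gripper": 1,"x": 37,"y": 7.5,"z": 0,"wx": 0,"wy": 0,"wz": 0},
    {"gripper": 1,"x": 37,"y": 7.5,"z": 0,"wx": 0,"wy": 0,"wz": 0},
    {"gripper": 1,"x": 30,"y": 6,"z": 0,"wx": 0,"wy": 0,"wz": 0},
    {"gripper": 1,"x": 16.4,"y": 3.4,"z": 0,"wx": 0,"wy": 0,"wz": 0},
    {"gripper": 1,"x": 0,"y": 0,"z": 0,"wx": 0,"wy": 0,"wz": 0},
    {"gripper": 1,"x": 0,"y": 0,"z": 0,"wx": 0,"wy": 0,"wz": 0}
  ]
}}

```text
t: 15.25
ee_pos: [505.5, -55.2, 162.6]
ee_rot: [[-0.214, 0.977, -0.0], [0.977, 0.214, -0.001], [-0.0, -0.0, -1.0]]
contact_force: [-0.1, -0.3, -2.3]
width: 48.5
```

```bash
python3 go.py 506 -55.2 84
```

```text
t 15.25 p [505.5 -55.2 162.6] yaw 12.4 w 48.5 F [-0.1 -0.3 -2.3] tilt [-0.    -0.001 -1.   ]
tool shift [-0.1  0.5 78.6]
```

Emit:
{"method": "step_arm", "body": {
  "moves": [
    {"gripper": 1,"x": 0,"y": 0,"z": 20,"wx": 0,"wy": 0,"wz": 0},
    {"gripper": 1,"x": 0,"y": 0,"z": 22,"wx": 0,"wy": 0,"wz": 0},
    {"gripper": 1,"x": 0,"y": 0,"z": 20,"wx": 0,"wy": 0,"wz": 0},
    {"gripper": 1,"x": 0,"y": 0,"z": 12,"wx": 0,"wy": 0,"wz": 0},
    {"gripper": 1,"x": 0,"y": 0,"z": 4,"wx": 0,"wy": 0,"wz": 0},
    {"gripper": 1,"x": 0,"y": 0,"z": 0,"wx": 0,"wy": 0,"wz": 0},
    {"gripper": 1,"x": 0,"y": 0,"z": 0,"wx": 0,"wy": 0,"wz": 0}
  ]
}}

```text
t: 16.12
ee_pos: [506.0, -54.8, 85.4]
ee_rot: [[-0.214, 0.977, 0.001], [0.977, 0.214, -0.0], [-0.001, 0.001, -1.0]]
contact_force: [-0.0, 0.2, -2.0]
width: 48.5
```

Emit:
{"method": "step_arm", "body": {
  "moves": [
    {"gripper": 1,"x": 0,"y": 0,"z": 1,"wx": 0,"wy": 0,"wz": 0},
    {"gripper": 1,"x": 0,"y": 0,"z": 1,"wx": 0,"wy": 0,"wz": 0},
    {"gripper": 1,"x": 0,"y": 0,"z": 0,"wx": 0,"wy": 0,"wz": 0}
  ]
}}

```text
t: 16.5
ee_pos: [505.4, -54.6, 82.9]
ee_rot: [[-0.214, 0.977, 0.0], [0.977, 0.214, -0.0], [-0.0, 0.0, -1.0]]
contact_force: [-0.3, -0.5, -1.8]
width: 48.4
```

Emit:
{"method": "step_arm", "body": {
  "moves": [
    {"gripper": 1,"x": 0,"y": 0,"z": 1,"wx": 0,"wy": 0,"wz": 0},
    {"gripper": 1,"x": 0,"y": 0,"z": 0,"wx": 0,"wy": 0,"wz": 0}
  ]
}}

```text
t: 16.75
ee_pos: [505.3, -54.6, 81.7]
ee_rot: [[-0.214, 0.977, -0.0], [0.977, 0.214, 0.0], [0.0, -0.0, -1.0]]
contact_force: [-1.1, -0.1, -0.8]
width: 47.9
```

Emit:
{"method": "step_arm", "body": {
  "moves": [
    {"gripper": 1,"x": 0,"y": 0,"z": 1,"wx": 0,"wy": 0,"wz": 0},
    {"gripper": 1,"x": 0,"y": 0,"z": 0,"wx": 0,"wy": 0,"wz": 0}
  ]
}}

```text
t: 17.0
ee_pos: [505.4, -54.7, 80.7]
ee_rot: [[-0.214, 0.977, -0.0], [0.977, 0.214, 0.0], [0.0, -0.0, -1.0]]
contact_force: [-0.4, -1.2, -1.7]
width: 48.4
```

Emit:
{"method": "step_arm", "body": {
  "moves": [
    {"gripper": 1,"x": 0,"y": 0,"z": 0.5,"wx": 0,"wy": 0,"wz": 0},
    {"gripper": 1,"x": 0,"y": 0,"z": 0,"wx": 0,"wy": 0,"wz": 0}
  ]
}}

```text
t: 17.25
ee_pos: [505.4, -54.6, 80.3]
ee_rot: [[-0.214, 0.977, -0.0], [0.977, 0.214, 0.0], [0.0, -0.0, -1.0]]
contact_force: [0.7, 0.3, -2.3]
width: 48.2
```

Emit:
{"method": "step_arm", "body": {
  "moves": [
    {"gripper": 1,"x": 0,"y": 0,"z": 1,"wx": 0,"wy": 0,"wz": 0},
    {"gripper": 1,"x": 0,"y": 0,"z": 0,"wx": 0,"wy": 0,"wz": 0}
  ]
}}

```text
t: 17.5
ee_pos: [505.3, -54.6, 79.2]
ee_rot: [[-0.214, 0.977, -0.0], [0.977, 0.214, -0.0], [0.0, -0.0, -1.0]]
contact_force: [-0.5, -0.5, -1.8]
width: 48.2
```

Emit:
{"method": "step_arm", "body": {
  "moves": [
    {"gripper": 1,"x": 0,"y": 0,"z": 0.5,"wx": 0,"wy": 0,"wz": 0},
    {"gripper": 1,"x": 0,"y": 0,"z": 0,"wx": 0,"wy": 0,"wz": 0}
  ]
}}

```text
t: 17.75
ee_pos: [505.4, -54.6, 78.8]
ee_rot: [[-0.214, 0.977, -0.0], [0.977, 0.214, 0.0], [0.0, -0.0, -1.0]]
contact_force: [0.1, -0.0, -2.1]
width: 48.5
```

Emit:
{"method": "step_arm", "body": {
  "moves": [
    {"gripper": 1,"x": 0,"y": 0,"z": 1,"wx": 0,"wy": 0,"wz": 0},
    {"gripper": 1,"x": 0,"y": 0,"z": 0,"wx": 0,"wy": 0,"wz": 0}
  ]
}}

```text
t: 18.0
ee_pos: [505.5, -54.6, 78.4]
ee_rot: [[-0.214, 0.977, 0.0], [0.977, 0.214, -0.0], [-0.0, 0.0, -1.0]]
contact_force: [-1.8, 0.3, 4.6]
width: 48.5
```

Contact (+4.6 N) at the expected height. Releasing and retreating straight up.

Emit:
{"method": "step_arm", "body": {
  "moves": [
    {"gripper": 0.7,"x": 0,"y": 0,"z": 0,"wx": 0,"wy": 0,"wz": 0},
    {"gripper": 0.4,"x": 0,"y": 0,"z": 0,"wx": 0,"wy": 0,"wz": 0},
    {"gripper": 0.2,"x": 0,"y": 0,"z": 0,"wx": 0,"wy": 0,"wz": 0},
    {"gripper": 0,"x": 0,"y": 0,"z": 0,"wx": 0,"wy": 0,"wz": 0},
    {"gripper": 0,"x": 0,"y": 0,"z": 0,"wx": 0,"wy": 0,"wz": 0},
    {"gripper": 0,"x": 0,"y": 0,"z": 0,"wx": 0,"wy": 0,"wz": 0}
  ]
}}

```text
t: 18.75
ee_pos: [505.4, -54.7, 77.7]
ee_rot: [[-0.214, 0.977, -0.0], [0.977, 0.214, 0.0], [0.0, -0.0, -1.0]]
contact_force: [0.2, -0.4, -0.0]
width: 85.6
```

Emit:
{"method": "step_arm", "body": {
  "moves": [
    {"gripper": 0,"x": 0,"y": 0,"z": -10,"wx": 0,"wy": 0,"wz": 0},
    {"gripper": 0,"x": 0,"y": 0,"z": -25,"wx": 0,"wy": 0,"wz": 0},
    {"gripper": 0,"x": 0,"y": 0,"z": -35,"wx": 0,"wy": 0,"wz": 0},
    {"gripper": 0,"x": 0,"y": 0,"z": -35,"wx": 0,"wy": 0,"wz": 0},
    {"gripper": 0,"x": -30,"y": 0,"z": 0,"wx": 0,"wy": 0,"wz": 0},
    {"gripper": 0,"x": -50,"y": 0,"z": 0,"wx": 0,"wy": 0,"wz": 0},
    {"gripper": 0,"x": -50,"y": 0,"z": 0,"wx": 0,"wy": 0,"wz": 0},
    {"gripper": 0,"x": -50,"y": 0,"z": 0,"wx": 0,"wy": 0,"wz": 0},
    {"gripper": 0,"x": -40,"y": 0,"z": 0,"wx": 0,"wy": 0,"wz": 0},
    {"gripper": 0,"x": 0,"y": 0,"z": 0,"wx": 0,"wy": 0,"wz": 0}
  ]
}}

```text
t: 20.0
ee_pos: [553.4, -272.8, 183.4]
ee_rot: [[-0.211, 0.977, 0.002], [0.977, 0.211, -0.002], [-0.002, 0.001, -1.0]]
contact_force: [0.3, -0.3, 0.1]
width: 85.6
```

```bash
python3 go.py
python3 - <<'E'
from h import *
from station import read_camera
out=[]
for n,(u,v) in (("scene",(235,185)),("top",(225,198))):
    r=read_camera(n);np.savez(n+"3.npz",**r);I=r["image"][v-60:v+60,u-68:u+68];out.append(cv2.resize(I,(396,350),interpolation=cv2.INTER_CUBIC))
cv2.imwrite("pics/final.png",cv2.cvtColor(np.hstack(out),cv2.COLOR_RGB2BGR))
E
```

```text
t 20.0 p [ 553.4 -272.8  183.4] yaw 12.2 w 85.6 F [ 0.3 -0.3  0.1] tilt [ 0.002 -0.002 -1.   ]
```

View pics/final.png

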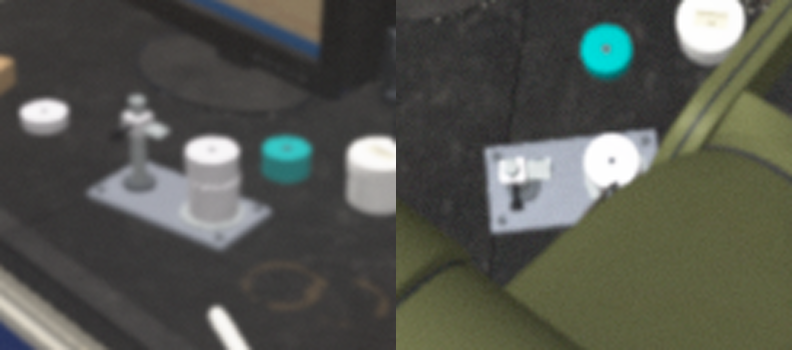

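The stack stands straight on the seat: in the scene crop its top is at (212,150), in the top crop its dot is at (612,160). The thin disc is still at (45,113). Now the numerical check.

Run:
```python
from h import *
S=np.load("scene3.npz");T=np.load("top3.npz")
a=dot(T["image"],231.2,192.9,3);b=dot(S["image"],239.8,176.4,3);p,e=tri(T,a,S,b);print(a,b,p.round(1),e,plane(T,*a,78).round(1),plane(S,*b,78).round(1))
```

```text
(np.float64(230.65022421524662), np.float64(192.60538116591928)) (np.float64(239.3913043478261), np.float64(175.82608695652175)) [506.7 -52.4  77.7] 0.22204900699542277 [506.8 -52.5  78. ] [506.2 -52.8  78. ]
```

The top dot triangulates to (506.7, -52.4) at 77.7 mm (target 78), and the seat is at about (506, -54). Handing in.

```bash
python3 -c "
from station import job
print(job.hand_in())"
```

```text
the job is handed in; nothing more can be done
None
```

I put the thick disc on the gauge seat and the medium disc on top of it. The thin disc stayed where it was on the worktop, about 275 mm from the seat, and I moved none of the look-alikes. I handed the job in at about 20 s; the hand-in gives no verdict.

**Last checks:**
- **Height:** the dot on top of the stack measured 77.7 mm from two views, against 78 mm for the pointer mark.
- **Centring:** the top dot is about 2 mm from the seat centre. After placing, the thick disc measured within about 2 mm in one view.
- **Level and at rest:** the stack looked upright in the last picture. I did not measure the tilt or the speed.
- **Robot clear:** the gripper was open and clear of the stack, with wrist force near zero.

**Disagreements:**
- **Seat position:** the two cameras differed by about 3 mm, and the triangulated seat height was 8.3 mm against the stated 10 mm.
- **Thin disc:** its dot was too faint in the scene view, so that height came out wrong (0 mm instead of 16). Its position comes from the top view only.
- **First move call:** it was refused because every row needs all the keys, and nothing moved.

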